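Fit the temperature probe into the inclined neck of the measuring cell

TASK

The measuring cell needs its temperature probe. Pull the rubber bung out of the slanting side neck of the cell's lid and stand it, narrow end down, in the white porcelain dish; then take the temperature probe (the slim steel rod with the tall grey handle) out of the stand and slide it through the neck until its collar sits fully home. Leave the electrode in the stand, and the vial and dropper bottle, as they are.

Things in the scene. Friction and masses are not known exactly. Their poses are not given: they have to be found in the camera images.
- cell: Measuring cell: upright glass cylinder (104 mm diameter) on a steel foot (120 mm), flat stainless lid (116 mm diameter, top face 125 mm above the bench), fixed. Origin: centre of its underside; the slanting neck leans out towards the cell's -x; z up. Three short upright capped ports (up to 26 mm high) on the lid stay as they are.
- side_neck: Slanting stainless side neck in the lid. z axis: the neck's axis, pointing out of it, 30 degrees from vertical. Origin: on the axis at its lower end. Along z: bore of 10.8 mm diameter from 0 to 16 mm; 45 degree cone widening to 30.8 mm from 16 to 26 mm; cup of 30.8 mm bore, 39 mm outside, up to the mouth at 33 mm. Below it the cell is empty.
- bung: Reddish-brown rubber bung, 28 mm wide at the top, 26 mm high, loose in the cup of the side neck. Origin: centre of its narrow underside; z axis towards its wide top. In the neck its underside lies about 26 mm along the neck's axis, so it stands about 19 mm out of the mouth.
- dish: A loose white porcelain dish, 94 mm outside diameter at the rim, 24 mm high, inner floor 5 mm above the bench and about 68 mm wide. Origin: centre of its underside.
- probe: Temperature probe, upright in one place of the stand. Origin: on its axis at the collar's underside; z towards the handle. Below: steel rod, 8 mm diameter, 95 mm long, rounded tip. z 0 to 8 mm: black collar, 26 mm diameter, chamfered; 8 to 60: round grey handle, 18 mm diameter; 60 to 70: connector, 12 mm diameter. Fully home, its origin is at about z = 23 mm in the neck's frame.
- probe_tip (a point): The tip of the probe's steel rod, 95 mm below the collar.
- electrode: A glass electrode in the other place of the stand: same collar, amber glass shaft of 12 mm diameter, short black domed cap (23 mm diameter, top 34 mm above the collar's underside). Origin as for the probe. It stays there.
- probe_stand: White two-place stand, fixed: foot 80 x 170 x 10 mm, top plate 50 x 170 mm with its upper face 116 mm above the bench, held by two posts at its ends. Two 13.5 mm holes at y = +45 and y = -45 mm; the collars rest on the plate. Origin: centre of the underside; long side along y.
- vial: Small glass sample vial with a black cap, 27 mm diameter, 56 mm high; origin at its underside. Not to be disturbed.
- dropper: Glass dropper bottle with a red teat, 40 mm diameter, 119 mm high; origin at its underside. Not to be disturbed.
There are look-alikes about, which are no part of the job. Several things look just like the dish: the one meant starts nearest to the robot's base. Of the things that look like the bung, the smaller one is meant.

How it is judged:
By the outcome, as a careful person would: the job done as asked, in the order asked, and still so for the second after the job is handed in, with the robot touching nothing.
It also fails if it takes over 61 s, if anything falls off the work surface, if the arm or the gripper's body presses on something with over 40 N, if the wrist force passes 120 N, or if a joint passes its speed limit or range.

ROBOT

A 6-joint arm with a two-finger parallel gripper is mounted at the origin on a cart in front of the work surface, level with it; the furniture and walls round the work are solid. World frame = base frame: x ahead of the robot, y to its left, z up, the work surface at z = 0. Lengths are in m, angles in degrees, forces in N, time in s.
With the tool pointing down it reaches from about 0.35 to 0.875 m from the base axis. Payload 4.2 kg.
Tool frame: the origin (TCP) lies on the front face of the gripper's body, between the roots of the fingers; the fingertips stand 70 mm ahead of it and the grasp point (between the pads) lies 51 mm ahead of it (r.nose_length is the distance from the TCP to the fingertips, in m); z points along the fingers, y is the direction in which the jaws open and shut (so a half turn about z gives the same grasp; the last joint's range is limited). The gripper opens to 87 mm and grips with 3 to 60 N. Pads are 19 mm wide; open, the fingers measure 117 mm over their backs; the gripper's body (75 mm by 190 mm) begins 51 mm behind the grasp point.
Start: joints at [-57.777, 22.042, 0.453, 0, -68.411, -14.817], TCP at [0.187, -0.596, 0.292] pointing down, gripper open.
Joint ranges: [-179.83, 179.83], [-69.29, 118.12], [-61.27, 80.66], [-181.25, 117.63], [-171.15, -9.14], [-177.46, 177.46]. Speed limits (degrees/s): [159.86, 159.86, 180, 180, 180, 180].

INTERFACE

Orientations are given as a 3x3 rotation matrix whose columns are the frame's x, y, z axes.
In Python, from station import telemetry, capture, order, r gives the robot as it stands.
- The arm moves only by the tool drive_tool, never from a script. Its argument "series" is a list of rows, each a list of 4 numbers: the shift along the tool's x, y, z as a fraction of full scale, then the turn about the tool's z as a fraction of full scale. In form: [[dx, dy, dz, turn], ...]. A call has 1 to 10 rows; each row is the pose to reach, as a shift and turn from the pose commanded when the call began, along the tool's axes at that moment; what a row does not reach only later rows make up. Full scale, the value 1, is 0.12 m for a shift and 2 rad for a turn. A row lasts 1/8 s, in which the tool goes at most 62.5 mm and 10.7 degrees, less where a joint would pass 70% of its speed; a pose out of reach is approached as far as the arm can. A call with a number of a shift or a turn outside -1 to 1 is refused whole. A call with a gripper value outside its range is refused whole. "fingers" is the finger opening in mm, from 0 to 87, set as the call begins (left out, the last holds). The fingers move at their own pace and stop on an object; the grip force is fixed at half the most. Time passes only in rows, so rows that repeat a pose let the fingers close. It gives the time, the measured TCP pose, the force and the opening at its end, in the units of the state.
- telemetry.sense(): the state, without advancing time (a new reading comes with each control period).
- capture(name): name is "side" or "top"; returns a dict with "color" (480x640x3 uint8, blue, green, red), "fx", "fy", "cx", "cy" (pixels), "eye" and "attitude" of the camera in the world. Camera axes: x right, y up, looking along -z (the intrinsics and any distortion apply to the point x, -y, -z); pixel columns grow to the right and rows downward; lengths in m; the calibration is good to about 2 mm. A picture is of the moment at which its call begins. There is no depth.
- order.finish_job(): hands the job in, once; it reports no verdict.
The state is a dict: "time_s": time; "joints": joint angles; "joint_velocities": joint speeds; "effort": joint torques, N m; "tcp_pos": TCP position; "ee_rot": TCP orientation; "wrist_force": force on the tool from outside, world axes, zero at the start; "moment": the same for the moment, N m; "gripper_width": opening from 0.0 (shut) to 1.0 (fully open).
Only numpy, scipy, OpenCV 4.12 (cv2) and the standard library are available. Lean on these libraries where they do the work, as an engineer would, in place of code of your own. Each camera call takes 0.05 s, during which the arm holds its last target. There are 200 camera calls.

## Working session

There is one attempt and no reset: what is moved stays moved. The work goes in short steps, Python scripts to look and compute and a tool call to move; the robot and the scene stay as the last step left them, time stands still between calls to the robot, and variables do not carry over. Pictures are saved under pics/ and viewed, about 8 in all and at most 12, crops included, and the job is handed in when it is done.

Besides the shell and the picture viewer there is one more tool, called after ">>>" as name(argument=value, ...), one argument or row to a line, values as JSON. drive_tool: Moves the arm, as the interface text tells. Shift numbers are shares of 0.12 m and turn numbers shares of 2 rad, none past 1 either way. Its arguments: {"type":"object","properties":{"series":{"type":"array","items":{"type":"array","items":{"type":"number","minimum":-1,"maximum":1}}},"fingers":{"type":"number"}},"required":["series"]}

```bash
ls; mkdir -p pics
cat > h.py <<'E'
from station import telemetry, capture, order, r
import numpy as np, cv2, pickle
def snap(n,f):
    c=capture(n); cv2.imwrite(f'pics/{f}.png',c['color']); pickle.dump(c,open(f'pics/{f}.pkl','wb')); return c
def ray(c,u,v):
    d=np.array([(u-c['cx'])/c['fx'],-(v-c['cy'])/c['fy'],-1]); d=np.array(c['attitude'])@d
    return np.array(c['eye']),d/np.linalg.norm(d)
def atz(c,u,v,z):
    e,d=ray(c,u,v); return e+d*(z-e[2])/d[2]
def proj(c,p):
    q=np.array(c['attitude']).T@(np.array(p)-np.array(c['eye'])); return c['cx']+c['fx']*q[0]/-q[2], c['cy']-c['fy']*q[1]/-q[2]
def tri(c1,p1,c2,p2):
    e1,d1=ray(c1,*p1); e2,d2=ray(c2,*p2)
    s=np.linalg.lstsq(np.c_[d1,-d2],e2-e1,rcond=None)[0]; a=e1+s[0]*d1;b=e2+s[1]*d2
    return (a+b)/2,np.linalg.norm(a-b)
def load(f): return pickle.load(open(f'pics/{f}.pkl','rb'))
E
python3 - <<'E'
from h import *
np.set_printoptions(precision=4,suppress=True)
for n in('top','side'):
    c=snap(n,n+'0'); print({k:v for k,v in c.items() if k!='color'})
s=telemetry.sense(); print(s)
E
```

```text
pics
{'fx': 434.62477956814473, 'fy': 434.62477956814473, 'cx': 321.30078369298315, 'cy': 240.04751313608062, 'eye': array([0.5161, 0.0355, 1.0104]), 'attitude': array([[-0.0003,  0.9971, -0.0766],
       [-0.9999,  0.0009,  0.0149],
       [ 0.0149,  0.0766,  0.9969]])}
{'fx': 624.8601608533911, 'fy': 624.8601608533911, 'cx': 322.75190100634563, 'cy': 232.3520145495666, 'eye': array([-0.2063, -1.1109,  0.9318]), 'attitude': array([[ 0.8158,  0.314 , -0.4856],
       [-0.578 ,  0.4142, -0.7031],
       [-0.0196,  0.8543,  0.5194]])}
{'time_s': 0.1, 'joints': array([-57.7763,  22.0865,   0.3884,  -0.0251, -68.4108, -14.8161]), 'joint_velocities': array([ 0.0403, -0.0975,  0.147 ,  0.0886, -0.0847, -0.0074]), 'effort': array([  0.    , -39.1689,  18.7936,   4.2319,   0.0135,  -0.0001]), 'tcp_pos': array([ 0.1869, -0.596 ,  0.2913]), 'ee_rot': array([[-0.9542, -0.299 , -0.0007],
       [-0.299 ,  0.9542,  0.0018],
       [ 0.0001,  0.0019, -1.    ]]), 'wrist_force': array([ 0.6385, -0.4871, -0.0922]), 'moment': array([ 0.0263,  0.0198, -0.0156]), 'gripper_width': 0.9985978414281812}
```

View pics/top0.png

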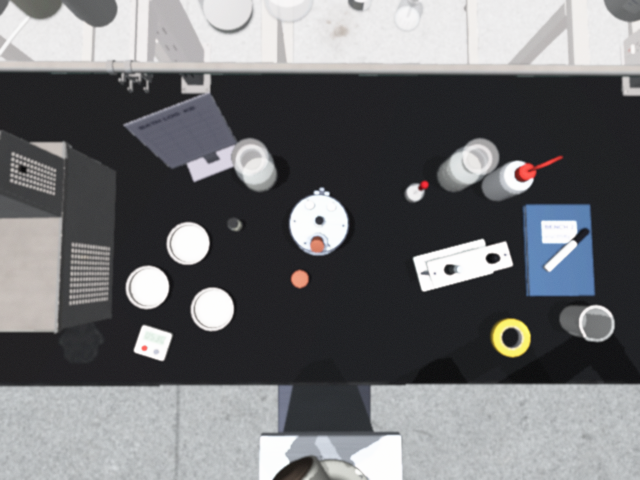

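View pics/side0.png

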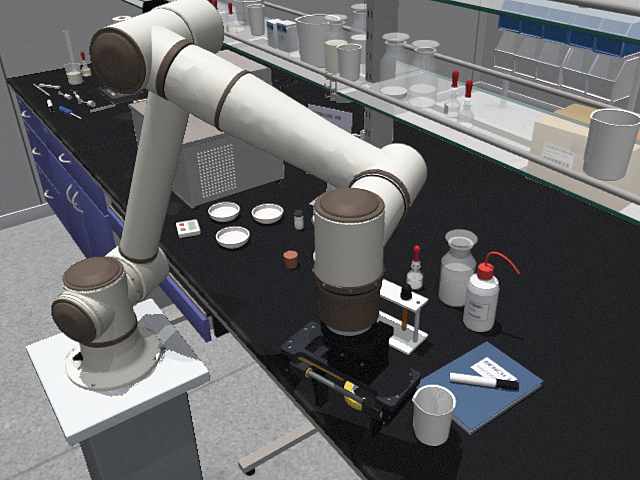

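Run:
```python
from h import *
im=load('top0')['color']
a=cv2.resize(im[185:315,240:400],None,fx=5,fy=5,interpolation=cv2.INTER_CUBIC)[:, :800]
b=cv2.resize(im[225:305,400:530],None,fx=5,fy=5,interpolation=cv2.INTER_CUBIC)
# mosaic: left a (cell) 4x, right b 
a=cv2.resize(im[180:300,270:370],None,fx=4,fy=4,interpolation=cv2.INTER_CUBIC)
b=cv2.resize(im[235:300,405:515],None,fx=3.6,fy=3.6,interpolation=cv2.INTER_CUBIC)
d=cv2.resize(im[215:340,115:245],None,fx=2,fy=2)
m=np.zeros((600,800,3),np.uint8); m[:480,:400]=a; m[:b.shape[0],404:404+b.shape[1]]=b[:, :396]; m[250:250+d.shape[0],404:404+d.shape[1]]=d
cv2.imwrite('pics/m0.png',m)
c=load('top0')
for p in((188,243),(148,287),(213,309)):
    w=atz(c,*p,0.02); print(p,w,np.hypot(*w[:2]))
print('bench bung',atz(c,300,279,.026),'cell lid',atz(c,320,224,.125))
for p in((452,269),(492,258)): print(atz(c,*p,.15))
print('nadir',proj(c,[.516,.0355,0]))
```

```text
(188, 243) [0.58524362 0.32383997 0.02      ] 0.6688665227335495
(148, 287) [0.48577727 0.41128667 0.02      ] 0.6365031660733331
(213, 309) [0.43643104 0.26440153 0.02      ] 0.5102746548080126
bench bung [0.50364891 0.06880522 0.026     ] cell lid [0.61714786 0.02488177 0.125     ]
[ 0.52484436 -0.23678931  0.15      ]
[ 0.54668867 -0.31731376  0.15      ]
nadir (np.float64(314.77808564252973), np.float64(273.5003075612979))
```

View pics/m0.png

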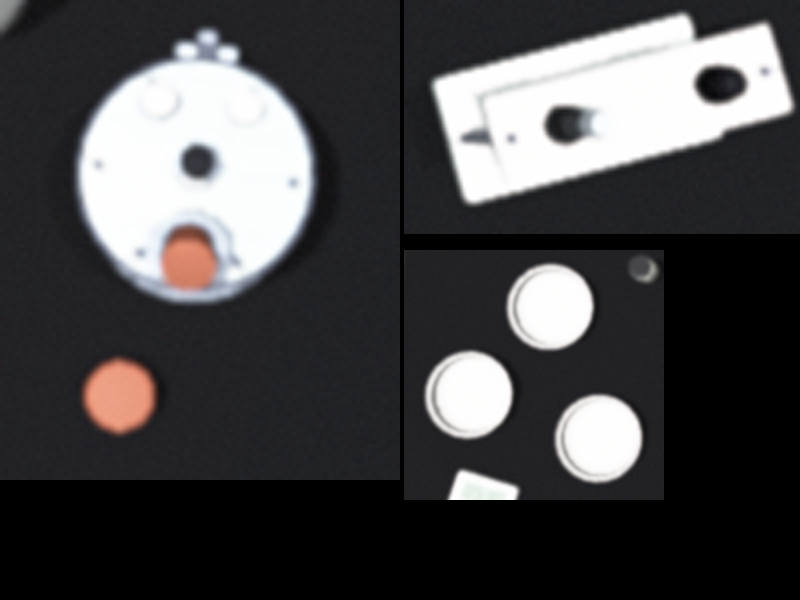

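The crop shows two bungs: the one in the neck at (317,245) and a larger one on the bench at (300,279). The smaller one, in the neck, is meant. The dish candidates are (188,243), (148,287) and (213,309), and the last is nearest the base at 0.51 m. In the stand, the probe is at (452,269) and the electrode with its black cap at (492,258). I'll move the arm clear to the left so the side camera can see.

>>> drive_tool(
  series=[
    [-0.39,0.4,0,0.076],
    [-0.776,0.805,0,0.152],
    [-0.776,0.805,0,0.152],
  ],
)

```text
time_s: 0.48
tcp_pos: [0.2477, -0.4735, 0.2923]
ee_rot: [[-1.0, -0.003, -0.0], [-0.003, 1.0, 0.001], [0.0, 0.001, -1.0]]
wrist_force: [-1.3, -0.3, -1.0]
gripper_width: 1.001
```

>>> drive_tool(
  series=[
    [-0.4,0.4,0,0],
    [-0.8,0.8,0,0],
    [-1,1,0,0],
  ],
)

```text
time_s: 0.85
tcp_pos: [0.3683, -0.3551, 0.2922]
ee_rot: [[-1.0, -0.001, 0.0], [-0.001, 1.0, -0.0], [-0.0, -0.0, -1.0]]
wrist_force: [0.2, -0.2, 0.1]
gripper_width: 1.001
```

>>> drive_tool(
  series=[
    [-0.4,0.5,0,0],
    [-0.8,1,0,0],
  ],
)

```text
time_s: 1.1
tcp_pos: [0.4461, -0.2577, 0.2921]
ee_rot: [[-1.0, 0.0, -0.0], [0.0, 1.0, -0.0], [0.0, -0.0, -1.0]]
wrist_force: [0.3, 0.4, -0.4]
gripper_width: 1.0
```

>>> drive_tool(
  series=[
    [0,0.5,0,0],
    [0,1,0,0],
  ],
)

```text
time_s: 1.35
tcp_pos: [0.4456, -0.1373, 0.2918]
ee_rot: [[-1.0, 0.0, -0.001], [0.0, 1.0, -0.0], [0.001, -0.0, -1.0]]
wrist_force: [0.8, -0.0, 0.5]
gripper_width: 0.999
```

>>> drive_tool(
  series=[
    [0,0.5,0,0],
    [0,1,0,0],
  ],
)

```text
time_s: 1.6
tcp_pos: [0.4452, -0.0172, 0.2923]
ee_rot: [[-1.0, 0.0, 0.0], [0.0, 1.0, -0.0], [-0.0, -0.0, -1.0]]
wrist_force: [1.2, -0.1, 0.1]
gripper_width: 0.995
```

>>> drive_tool(
  series=[
    [0,0.5,0,0],
    [0,1,0,0],
  ],
)

```text
time_s: 1.85
tcp_pos: [0.4452, 0.1029, 0.2924]
ee_rot: [[-1.0, -0.0, 0.001], [-0.0, 1.0, 0.0], [-0.001, 0.0, -1.0]]
wrist_force: [1.0, 0.3, -0.4]
gripper_width: 0.997
```

>>> drive_tool(
  series=[
    [0,0.5,0,0],
    [0,1,0,0],
    [0,1,0,0],
  ],
)

```text
time_s: 2.22
tcp_pos: [0.4456, 0.2245, 0.2916]
ee_rot: [[-1.0, -0.005, -0.0], [-0.005, 1.0, -0.0], [0.0, -0.0, -1.0]]
wrist_force: [-0.3, -0.2, 0.2]
gripper_width: 1.001
```

Run:
```python
from h import *
c=snap('top','top1'); s=snap('side','side1')
t=telemetry.sense(); print(t['time_s'],t['tcp_pos'],t['ee_rot'])
im=s['color']
print([proj(s,p) for p in([.615,.027,.125],[.525,-.237,.15],[.436,.264,.02])])
a=cv2.resize(im[175:325,270:430],None,fx=4,fy=4,interpolation=cv2.INTER_CUBIC)
cv2.imwrite('pics/s1.png',a)
```

```text
2.325 [0.44515951 0.22139433 0.29164324] [[-9.99998918e-01 -9.16597006e-04 -1.15021652e-03]
 [-9.15353707e-04  9.99998997e-01 -1.08098720e-03]
 [ 1.15120620e-03 -1.07993318e-03 -9.99998754e-01]]
[(np.float64(333.62270252350737), np.float64(216.93847206945796)), (np.float64(371.26999685263945), np.float64(267.0280678766954)), (np.float64(232.60134079567075), np.float64(235.14183028515467))]
```

View pics/s1.png

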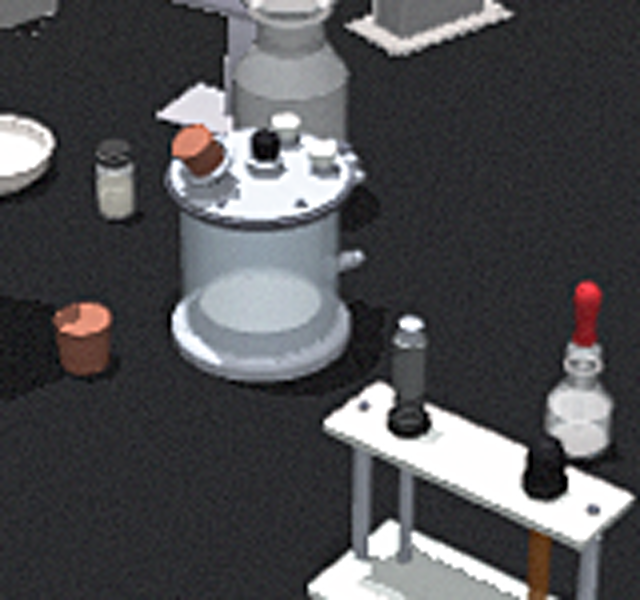

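Run:
```python
from h import *
c=load('top1'); s=load('side1')
P=lambda u,v:(270+u/4,175+v/4)
T=lambda u,v:(270+u/4,180+v/4)
B=lambda u,v:(405+(u-404)/3.6,235+v/3.6)
for n,a,b in(('bungtop',T(189,264),P(193,140)),('probetop',B(597,124),P(411,324)),('electrode top',B(722,82),P(544,446)),
  ('port',T(198,158),P(265,137)),('portL',T(159,100),P(286,122)),('portR',T(247,106),P(323,149)),('lid',T(196,178),P(262,174))):
    print(n,tri(c,a,s,b))
print('probe base circle side', atz(s,*P(409,425),.12), 'stand screws',[atz(s,*P(*q),.116) for q in((364,407),(593,510))],[atz(c,*B(*q),.116) for q in((512,138),(764,71))])
im=np.hstack([cv2.resize(c['color'][205:265,285:355],(490,420),interpolation=cv2.INTER_CUBIC)])
```

```text
bungtop (array([0.56986941, 0.0306545 , 0.15928264]), np.float64(0.0001300661479004776))
probetop (array([ 0.5244558 , -0.24028435,  0.18082423]), np.float64(0.0018732990754252226))
electrode top (array([ 0.54801629, -0.32512193,  0.13847175]), np.float64(0.0011436590089771374))
port (array([0.62360018, 0.02631824, 0.14523623]), np.float64(0.0007217137981761756))
portL (array([0.65448678, 0.04577282, 0.13735142]), np.float64(0.00010956820690024621))
portR (array([0.65123185, 0.00130172, 0.13810683]), np.float64(0.0002667406408114266))
lid (array([0.61815989, 0.02597747, 0.11945082]), np.float64(0.003343351066565372))
probe base circle side [ 0.51979865 -0.24780544  0.12      ] stand screws [array([ 0.5141003 , -0.21505522,  0.116     ]), array([ 0.5525457 , -0.36106231,  0.116     ])] [array([ 0.51628567, -0.21215412,  0.116     ]), array([ 0.55469292, -0.35855786,  0.116     ])]
```

>>> drive_tool(
  series=[
    [-0.25,-0.5,0,0],
    [-0.5,-1,0,0],
    [-0.5,-1,0,0],
  ],
)

```text
time_s: 2.7
tcp_pos: [0.5058, 0.0967, 0.2921]
ee_rot: [[-1.0, 0.007, -0.001], [0.007, 1.0, -0.001], [0.001, -0.001, -1.0]]
wrist_force: [0.3, 0.1, 1.0]
gripper_width: 0.999
```

>>> drive_tool(
  series=[
    [-0.26,-0.3,0,0],
    [-0.53,-0.59,0,0],
    [-0.53,-0.59,0,0],
    [-0.53,-0.59,0,0],
  ],
)

```text
time_s: 3.2
tcp_pos: [0.5681, 0.0298, 0.292]
ee_rot: [[-1.0, 0.001, -0.001], [0.001, 1.0, 0.0], [0.001, 0.0, -1.0]]
wrist_force: [-0.7, 0.3, -0.1]
gripper_width: 1.0
```

>>> drive_tool(
  series=[
    [0,0,0.25,0],
    [0,0,0.45,0],
    [0,0,0.6,0],
    [0,0,0.63,0],
    [0,0,0.63,0],
  ],
)

```text
time_s: 3.82
tcp_pos: [0.5686, 0.031, 0.2173]
ee_rot: [[-1.0, -0.001, 0.001], [-0.001, 1.0, 0.0], [-0.001, 0.0, -1.0]]
wrist_force: [-0.8, 0.8, -0.1]
gripper_width: 0.999
```

Run:
```python
from h import *
s=snap('side','side2'); t=snap('top','top2');x=telemetry.sense(); print(x['tcp_pos'],x['wrist_force'])
a=cv2.resize(s['color'][150:250,260:380],(720,600),interpolation=cv2.INTER_CUBIC)
cv2.imwrite('pics/s2.png',a)
```

```text
[0.56900617 0.03081576 0.21778982] [-0.85329844 -1.02190805 -0.38428276]
```

View pics/s2.png

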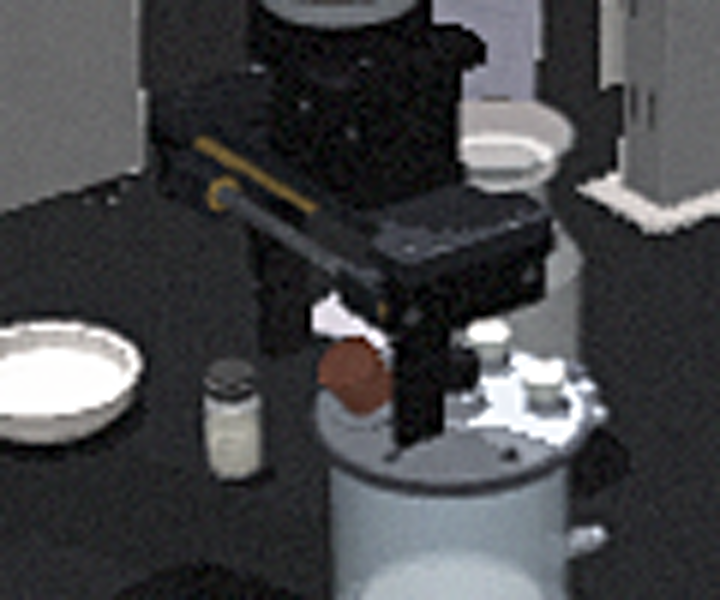

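The fingers straddle the bung (image ~(355,375)) with no contact. I'll close them now.

>>> drive_tool(
  series=[
    [0,0,0,0],
    [0,0,0,0],
    [0,0,0,0],
    [0,0,0,0],
    [0,0,0,0],
    [0,0,0,0],
    [0,0,0,0],
    [0,0,0,0],
  ],
  fingers=15,
)

```text
time_s: 4.92
tcp_pos: [0.5686, 0.0306, 0.217]
ee_rot: [[-1.0, 0.0, -0.0], [0.0, 1.0, 0.0], [0.0, 0.0, -1.0]]
wrist_force: [-2.5, 2.1, 3.1]
gripper_width: 0.313
```

>>> drive_tool(
  series=[
    [0.05,0.005,-0.09,0],
    [0.1,0.01,-0.18,0],
    [0.15,0.013,-0.27,0],
    [0.21,0.017,-0.36,0],
    [0.3,0.02,-0.6,0],
    [0.3,0.02,-0.6,0],
  ],
)

```text
time_s: 5.68
tcp_pos: [0.533, 0.033, 0.2916]
ee_rot: [[-1.0, -0.0, 0.006], [-0.0, 1.0, 0.002], [-0.006, 0.002, -1.0]]
wrist_force: [0.5, 0.4, -0.4]
gripper_width: 0.317
```

Run:
```python
from h import *
s=snap('side','side3'); t=snap('top','top3');x=telemetry.sense(); print(x['tcp_pos'],x['gripper_width'])
u,v=map(int,proj(s,x['tcp_pos']-np.array([0,0,.06])))
a=cv2.resize(s['color'][v-40:v+40,u-40:u+40],(400,400),interpolation=cv2.INTER_CUBIC)
b=cv2.resize(t['color'][195:275,280:360],(400,400),interpolation=cv2.INTER_CUBIC)
cv2.imwrite('pics/s3.png',np.hstack([a,b]))
# dish centre from top: white blob
for n in('top0',):
  im=load(n)['color'];m=cv2.inRange(im,(190,)*3,(255,)*3); m[:, :190]=0;m[:,240:]=0;m[:285]=0;m[335:]=0
  p=cv2.findContours(m,0,2)[0]; q=max(p,key=cv2.contourArea); print(cv2.minEnclosingCircle(q), atz(load(n),*cv2.minEnclosingCircle(q)[0],.022))
```

```text
[0.53240354 0.03288439 0.28891471] 0.30851781888632024
((211.70118713378906, 308.7840270996094), 21.297788619995117) [0.43707683 0.26685419 0.022     ]
```

View pics/s3.png

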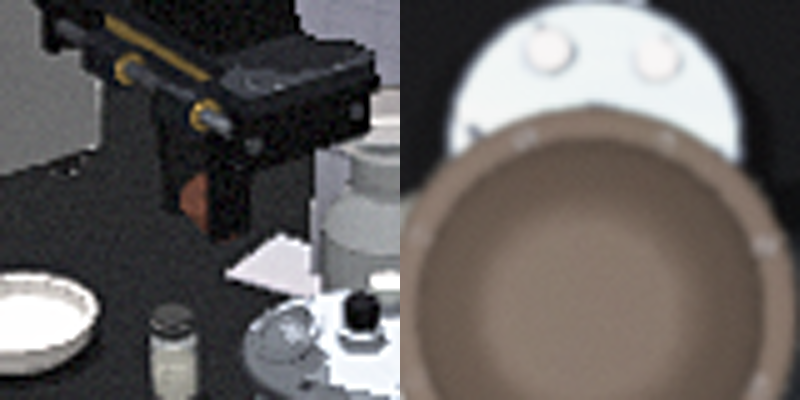

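>>> drive_tool(
  series=[
    [0.23,0.48,0,0],
    [0.46,0.97,0,0],
    [0.46,0.97,0,0],
  ],
)

```text
time_s: 6.15
tcp_pos: [0.476, 0.1518, 0.2877]
ee_rot: [[-1.0, -0.005, -0.002], [-0.005, 1.0, -0.001], [0.002, -0.0, -1.0]]
wrist_force: [0.7, 0.2, -0.0]
gripper_width: 0.31
```

>>> drive_tool(
  series=[
    [0.23,0.48,0,0],
    [0.46,0.97,0,0],
    [0.46,0.97,0,0],
    [0.46,0.97,0,0],
  ],
)

```text
time_s: 6.65
tcp_pos: [0.4224, 0.2653, 0.2879]
ee_rot: [[-1.0, 0.0, -0.001], [0.0, 1.0, -0.001], [0.001, -0.001, -1.0]]
wrist_force: [0.5, -0.0, -0.0]
gripper_width: 0.31
```

>>> drive_tool(
  series=[
    [0,0,0.4,0],
    [0,0,0.8,0],
    [0,0,1,0],
    [0,0,1,0],
  ],
)

```text
time_s: 7.15
tcp_pos: [0.4224, 0.2633, 0.1667]
ee_rot: [[-1.0, 0.003, -0.004], [0.003, 1.0, -0.004], [0.004, -0.004, -1.0]]
wrist_force: [-0.5, 0.7, 0.3]
gripper_width: 0.305
```

>>> drive_tool(
  series=[
    [0,0,0.25,0],
    [0,0,0.45,0],
    [0,0,0.5,0],
    [0,0,0.5,0],
  ],
)

```text
time_s: 7.65
tcp_pos: [0.4231, 0.2657, 0.1096]
ee_rot: [[-1.0, 0.001, 0.001], [0.001, 1.0, 0.001], [-0.001, 0.001, -1.0]]
wrist_force: [0.0, 0.7, -0.3]
gripper_width: 0.311
```

>>> drive_tool(
  series=[
    [0,0,0.06,0],
    [0,0,0.11,0],
    [0,0,0.15,0],
    [0,0,0.17,0],
    [0,0,0.17,0],
  ],
)

```text
time_s: 8.28
tcp_pos: [0.4223, 0.2656, 0.088]
ee_rot: [[-1.0, 0.0, -0.0], [0.0, 1.0, -0.0], [0.0, -0.0, -1.0]]
wrist_force: [-0.3, -0.6, -0.7]
gripper_width: 0.311
```

>>> drive_tool(
  series=[
    [0,0,0.02,0],
    [0,0,0.035,0],
    [0,0,0.035,0],
  ],
)

```text
time_s: 8.65
tcp_pos: [0.4229, 0.2659, 0.0864]
ee_rot: [[-1.0, -0.001, 0.001], [-0.001, 1.0, 0.0], [-0.001, 0.0, -1.0]]
wrist_force: [-3.3, -2.7, 17.4]
gripper_width: 0.31
```

Run:
```python
from h import *
s=snap('side','side4');x=telemetry.sense(); print(x['tcp_pos'],x['wrist_force'])
a=cv2.resize(s['color'][170:270,190:290],(600,600),interpolation=cv2.INTER_CUBIC)
cv2.imwrite('pics/s4.png',a)
```

```text
[0.42285985 0.26586351 0.0864494 ] [-3.25446637 -3.05461616 16.67312043]
```

View pics/s4.png

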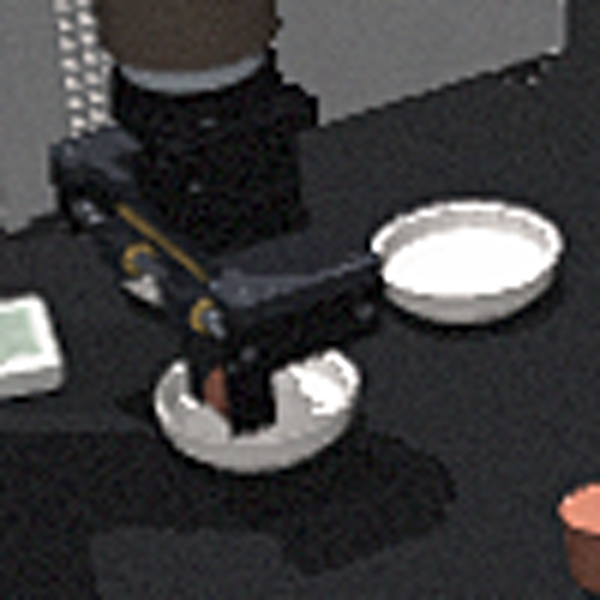

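>>> drive_tool(
  series=[
    [-0.02,0,-0.005,0],
    [-0.04,0,-0.002,0],
    [-0.06,0,0.002,0],
    [-0.08,0,0.006,0],
    [-0.1,0,0.01,0],
    [-0.1,0,0.01,0],
  ],
)

```text
time_s: 9.45
tcp_pos: [0.434, 0.2657, 0.0844]
ee_rot: [[-1.0, -0.0, -0.0], [-0.0, 1.0, -0.0], [0.0, -0.0, -1.0]]
wrist_force: [-5.0, -1.9, 12.4]
gripper_width: 0.31
```

Now open partially, with the fingers inside the rim, then lift.

>>> drive_tool(
  series=[
    [-0.1,0,-0.005,0],
    [-0.1,0,-0.005,0],
    [-0.1,0,-0.005,0],
    [-0.1,0,-0.005,0],
  ],
  fingers=44,
)

```text
time_s: 9.95
tcp_pos: [0.4461, 0.2654, 0.0831]
ee_rot: [[-1.0, 0.0, -0.001], [0.0, 1.0, -0.001], [0.001, -0.001, -1.0]]
wrist_force: [-0.1, -0.9, -0.2]
gripper_width: 0.501
```

>>> drive_tool(
  series=[
    [0,0,-0.1,0],
    [0,0,-0.3,0],
    [0,0,-0.6,0],
    [0,0,-1,0],
    [0,0,-1,0],
  ],
)

```text
time_s: 10.58
tcp_pos: [0.4479, 0.2672, 0.2084]
ee_rot: [[-1.0, -0.001, 0.008], [-0.001, 1.0, 0.007], [-0.008, 0.007, -1.0]]
wrist_force: [-0.4, 0.0, 1.0]
gripper_width: 0.505
```

Run:
```python
from h import *
s=snap('side','side5');t=snap('top','top5');x=telemetry.sense(); print(x['tcp_pos'],x['wrist_force'])
a=cv2.resize(s['color'][180:260,190:290],(500,400),interpolation=cv2.INTER_CUBIC)
b=cv2.resize(t['color'][270:350,170:230],(300,400),interpolation=cv2.INTER_CUBIC)
cv2.imwrite('pics/s5.png',np.hstack([a,b]))
```

```text
[0.44611252 0.26556732 0.20429361] [ 0.09132968 -1.18131579  0.08129406]
```

View pics/s5.png

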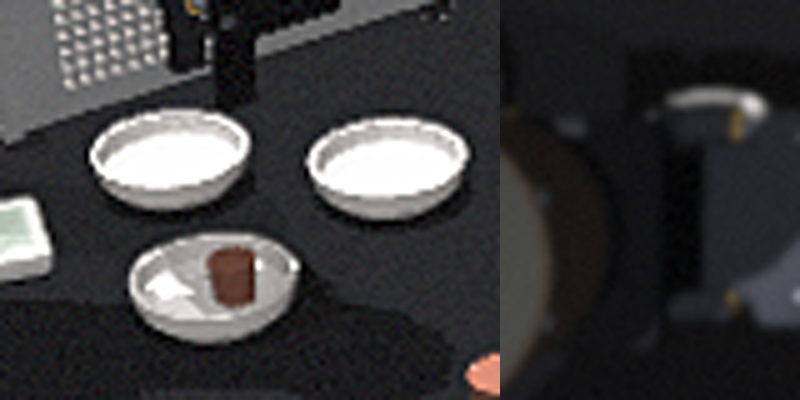

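>>> drive_tool(
  series=[
    [0,-0.2,-0.4,0.02],
    [-0.1,-0.6,-0.75,0.04],
    [-0.17,-1,-0.75,0.04],
    [-0.17,-1,-0.75,0.04],
  ],
  fingers=87,
)

```text
time_s: 11.18
tcp_pos: [0.4663, 0.143, 0.2928]
ee_rot: [[-0.996, 0.084, -0.002], [0.084, 0.996, -0.001], [0.002, -0.001, -1.0]]
wrist_force: [0.3, -0.1, 0.0]
gripper_width: 0.876
```

>>> drive_tool(
  series=[
    [-0.09,-0.4,0,0],
    [-0.184,-0.796,0,0],
  ],
)

```text
time_s: 11.42
tcp_pos: [0.4808, 0.0483, 0.2921]
ee_rot: [[-0.997, 0.078, -0.003], [0.078, 0.997, -0.001], [0.002, -0.001, -1.0]]
wrist_force: [0.9, 0.4, 0.3]
gripper_width: 0.988
```

>>> drive_tool(
  series=[
    [-0.09,-0.4,0,0],
    [-0.184,-0.796,0,0],
  ],
)

```text
time_s: 11.68
tcp_pos: [0.4953, -0.0491, 0.2921]
ee_rot: [[-0.997, 0.079, -0.003], [0.079, 0.997, -0.0], [0.003, -0.001, -1.0]]
wrist_force: [0.4, -0.1, 0.3]
gripper_width: 0.999
```

>>> drive_tool(
  series=[
    [-0.09,-0.4,0,0],
    [-0.184,-0.796,0,0],
  ],
)

```text
time_s: 11.92
tcp_pos: [0.5098, -0.1461, 0.2919]
ee_rot: [[-0.997, 0.079, -0.003], [0.079, 0.997, 0.0], [0.003, 0.0, -1.0]]
wrist_force: [0.4, 0.6, -0.1]
gripper_width: 0.997
```

>>> drive_tool(
  series=[
    [-0.09,-0.4,0,0],
    [-0.184,-0.796,0,0],
    [-0.184,-0.796,0,0],
    [-0.184,-0.796,0,0],
  ],
)

```text
time_s: 12.42
tcp_pos: [0.524, -0.2416, 0.2919]
ee_rot: [[-0.997, 0.08, -0.003], [0.08, 0.997, 0.001], [0.003, 0.001, -1.0]]
wrist_force: [0.2, -0.6, -0.5]
gripper_width: 0.999
```

Run:
```python
from h import *
t=snap('top','top6');s=snap('side','side6');x=telemetry.sense(); print(x['time_s'],x['tcp_pos'],x['ee_rot'])
a=cv2.resize(t['color'][270:345,170:245],(400,400),interpolation=cv2.INTER_CUBIC)
b=cv2.resize(s['color'][180:260,190:270],(400,400),interpolation=cv2.INTER_CUBIC)
cv2.imwrite('pics/s6.png',np.hstack([a,b]))
```

```text
12.525 [ 0.52417378 -0.24099234  0.29290396] [[-9.96914191e-01  7.84899576e-02 -1.19225011e-03]
 [ 7.84894318e-02  9.96914829e-01  4.81698580e-04]
 [ 1.22638032e-03  3.86633117e-04 -9.99999173e-01]]
```

View pics/s6.png

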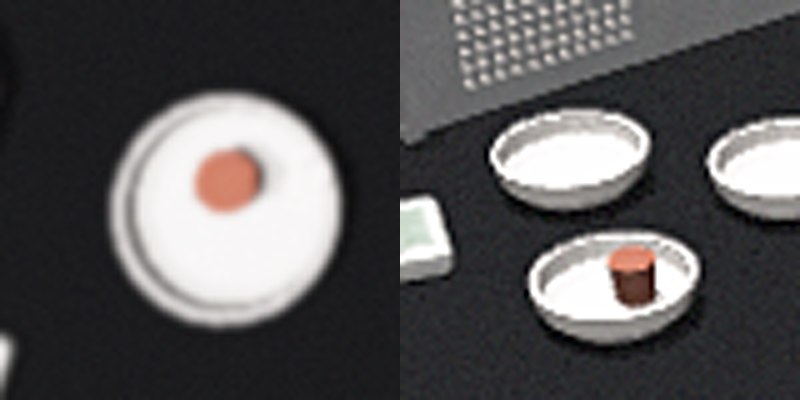

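The bung stands upright on the dish floor, at top-view crop (228,181) and side crop (633,275). Next is the probe.

>>> drive_tool(
  series=[
    [0,0,0.25,0],
    [0,0,0.5,0],
    [0,0,0.68,0],
    [0,0,0.7,0],
    [0,0,0.7,0],
  ],
)

```text
time_s: 13.15
tcp_pos: [0.5247, -0.2417, 0.2103]
ee_rot: [[-0.997, 0.079, 0.001], [0.079, 0.997, -0.001], [-0.001, -0.0, -1.0]]
wrist_force: [-0.1, -0.8, 0.3]
gripper_width: 0.998
```

>>> drive_tool(
  series=[
    [0,0,0,0],
    [0,0,0,0],
    [0,0,0,0],
    [0,0,0,0],
    [0,0,0,0],
    [0,0,0,0],
    [0,0,0,0],
    [0,0,0,0],
  ],
  fingers=8,
)

```text
time_s: 14.15
tcp_pos: [0.5242, -0.2422, 0.2094]
ee_rot: [[-0.997, 0.08, -0.0], [0.08, 0.997, 0.0], [0.0, 0.0, -1.0]]
wrist_force: [-0.3, -0.0, -0.7]
gripper_width: 0.2
```

>>> drive_tool(
  series=[
    [0,0,-0.15,0],
    [0,0,-0.35,0],
    [0,0,-0.55,0],
    [0,0,-0.7,0],
    [0,0,-0.733,0],
    [0,0,-0.733,0],
    [0,0,-0.733,0],
  ],
)

```text
time_s: 15.02
tcp_pos: [0.5238, -0.2421, 0.2962]
ee_rot: [[-0.997, 0.08, -0.002], [0.08, 0.997, 0.001], [0.002, 0.001, -1.0]]
wrist_force: [-0.2, -0.7, -0.5]
gripper_width: 0.201
```

>>> drive_tool(
  series=[
    [0.08,0,0,0],
    [0.165,0,0.005,0],
    [0.235,0,0.015,0],
    [0.304,0,0.028,0],
    [0.37,0,0.046,0],
    [0.44,0,0.07,0],
    [0.51,0,0.1,0],
    [0.575,0,0.133,0],
    [0.575,0,0.133,0],
  ],
)

```text
time_s: 16.15
tcp_pos: [0.4545, -0.2368, 0.2814]
ee_rot: [[-0.997, 0.08, -0.001], [0.08, 0.997, 0.0], [0.001, -0.0, -1.0]]
wrist_force: [1.4, 1.1, 1.2]
gripper_width: 0.2
```

Run:
```python
from h import *
s=snap('side','side7');x=telemetry.sense(); print(x['time_s'],x['tcp_pos'],x['wrist_force'],x['gripper_width'])
g=x['tcp_pos']-np.array([0,0,.051]); a=np.array([-.498,.04,.866])
print(g,proj(s,g),proj(s,g-.042*a),proj(s,g-.137*a))
u,v=map(int,proj(s,g-.07*a))
cv2.imwrite('pics/s7.png',cv2.resize(s['color'][v-55:v+55,u-60:u+60],(655,600),interpolation=cv2.INTER_CUBIC)); print(u-60,v-55)
```

```text
16.2 [ 0.45486791 -0.2368229   0.28143074] [1.07865434 0.66265939 0.22354254] 0.2020532718958907
[ 0.45486791 -0.2368229   0.23043074] (np.float64(345.7867455975572), np.float64(246.56878568712003)) (np.float64(354.1257108064823), np.float64(258.1297449418425)) (np.float64(371.7549115428309), np.float64(282.57048384648664))
299 210
```

View pics/s7.png

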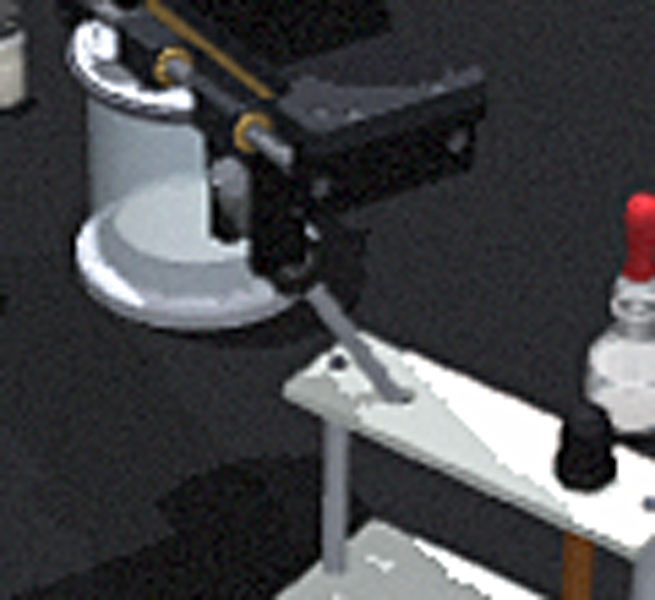

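>>> drive_tool(
  series=[
    [0.06,0,-0.11,0],
    [0.125,0,-0.217,0],
    [0.125,0,-0.33,0],
    [0.125,0,-0.455,0],
    [0.125,0,-0.455,0],
  ],
)

```text
time_s: 16.82
tcp_pos: [0.4411, -0.2357, 0.3378]
ee_rot: [[-0.997, 0.08, 0.003], [0.08, 0.997, -0.001], [-0.003, -0.001, -1.0]]
wrist_force: [0.7, -0.5, -0.9]
gripper_width: 0.198
```

>>> drive_tool(
  series=[
    [-0.03,0.25,0,0],
    [-0.07,0.55,0,0],
    [-0.1,0.767,0,0],
  ],
)

```text
time_s: 17.2
tcp_pos: [0.4598, -0.1436, 0.3355]
ee_rot: [[-0.997, 0.08, -0.001], [0.08, 0.997, 0.0], [0.001, 0.0, -1.0]]
wrist_force: [-0.2, 0.8, -0.6]
gripper_width: 0.194
```

>>> drive_tool(
  series=[
    [-0.04,0.3,0,0],
    [-0.07,0.55,0,0],
    [-0.1,0.767,0,0],
  ],
)

```text
time_s: 17.58
tcp_pos: [0.4791, -0.0528, 0.3355]
ee_rot: [[-0.997, 0.08, -0.001], [0.08, 0.997, 0.0], [0.001, -0.0, -1.0]]
wrist_force: [0.2, -0.1, -1.4]
gripper_width: 0.196
```

>>> drive_tool(
  series=[
    [-0.04,0.3,0,0],
    [-0.08,0.6,0,0],
    [-0.1,0.767,0,0],
    [-0.1,0.767,0,0],
    [-0.1,0.767,0,0],
  ],
)

```text
time_s: 18.2
tcp_pos: [0.4982, 0.0363, 0.3358]
ee_rot: [[-0.997, 0.08, -0.001], [0.08, 0.997, -0.0], [0.001, -0.0, -1.0]]
wrist_force: [-0.8, -0.2, -0.7]
gripper_width: 0.195
```

Run:
```python
from h import *
s=snap('side','side8');t=snap('top','top8');x=telemetry.sense(); print(x['time_s'],x['tcp_pos'],x['wrist_force'],x['gripper_width'])
g=x['tcp_pos']-np.array([0,0,.051]); a=np.array([-.498,.04,.866]);O=np.array([.5958,.0286,.1143])
w=g-O; k=w@a; print('tip s',k-.137,'off-axis',w-k*a)
tx=lambda p:((p[0]-265)*6.4,(p[1]-150)*6)
print('pred tip',tx(proj(s,g-.137*a)),'collar',tx(proj(s,g-.042*a)),'mouth',tx(proj(s,O+.033*a)),'boremouth',tx(proj(s,O+.016*a)))
cv2.imwrite('pics/s8.png',cv2.resize(s['color'][150:250,265:390],(800,600),interpolation=cv2.INTER_CUBIC))
```

```text
18.3 [0.498228   0.03597109 0.33602427] [ 0.49825182 -0.15296821 -1.21762839] 0.1969213847890641
tip s 0.05973292103660874 off-axis [ 0.00040099 -0.00049823  0.00035356]
pred tip (np.float64(333.3489428723715), np.float64(347.8280320063294)) collar (np.float64(219.7039617690687), np.float64(200.41862767196807)) mouth (np.float64(362.1821093644718), np.float64(387.7499072049196)) boremouth (np.float64(381.1450565485364), np.float64(412.32910023197644))
```

View pics/s8.png

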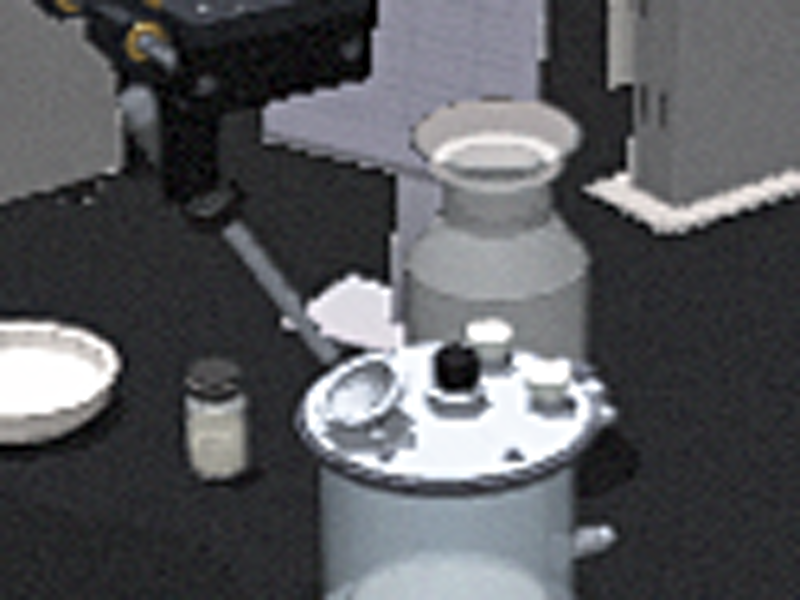

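Observed: the mouth is at (364,388), predicted (362,388). The rod tip is at (335,357), predicted (333,348), and it points at the neck. I'll insert it slowly along the axis.

>>> drive_tool(
  series=[
    [-0.05,0,0.087,0],
    [-0.1,0,0.173,0],
    [-0.14,0,0.242,0],
    [-0.167,0,0.289,0],
    [-0.167,0,0.289,0],
  ],
)

```text
time_s: 18.92
tcp_pos: [0.5186, 0.0351, 0.3007]
ee_rot: [[-0.997, 0.08, -0.001], [0.08, 0.997, -0.0], [0.001, -0.001, -1.0]]
wrist_force: [-0.4, 0.0, -1.4]
gripper_width: 0.202
```

>>> drive_tool(
  series=[
    [-0.02,0,0.035,0],
    [-0.04,0,0.07,0],
    [-0.06,0,0.104,0],
    [-0.083,0,0.144,0],
    [-0.083,0,0.144,0],
  ],
)

```text
time_s: 19.55
tcp_pos: [0.5285, 0.0344, 0.2836]
ee_rot: [[-0.997, 0.08, -0.001], [0.08, 0.997, -0.0], [0.001, -0.0, -1.0]]
wrist_force: [0.4, -0.9, -1.2]
gripper_width: 0.197
```

>>> drive_tool(
  series=[
    [-0.05,0,0.087,0],
    [-0.1,0,0.173,0],
    [-0.15,0,0.26,0],
    [-0.2,0,0.346,0],
    [-0.24,0,0.416,0],
    [-0.25,0,0.433,0],
    [-0.25,0,0.433,0],
  ],
)

```text
time_s: 20.42
tcp_pos: [0.5583, 0.032, 0.232]
ee_rot: [[-0.997, 0.08, -0.0], [0.08, 0.997, -0.0], [0.0, -0.0, -1.0]]
wrist_force: [1.4, 0.4, -0.1]
gripper_width: 0.201
```

>>> drive_tool(
  series=[
    [-0.015,0,0.026,0],
    [-0.03,0,0.052,0],
    [-0.042,0,0.073,0],
    [-0.042,0,0.073,0],
  ],
)

```text
time_s: 20.92
tcp_pos: [0.5625, 0.032, 0.2267]
ee_rot: [[-0.997, 0.079, -0.0], [0.079, 0.997, -0.0], [0.0, -0.0, -1.0]]
wrist_force: [-9.1, 2.8, 15.1]
gripper_width: 0.195
```

>>> drive_tool(
  series=[
    [-0.005,0,0.009,0],
    [-0.01,0,0.017,0],
    [-0.01,0,0.017,0],
  ],
)

```text
time_s: 21.3
tcp_pos: [0.563, 0.0321, 0.2266]
ee_rot: [[-0.997, 0.079, -0.001], [0.079, 0.997, 0.0], [0.001, -0.0, -1.0]]
wrist_force: [-14.9, 7.1, 25.3]
gripper_width: 0.193
```

>>> drive_tool(
  series=[
    [0.01,0,-0.017,0],
    [0.01,0,-0.017,0],
    [0.01,0,-0.017,0],
    [0.01,0,-0.017,0],
    [0.01,0,-0.017,0],
  ],
  fingers=60,
)

```text
time_s: 21.92
tcp_pos: [0.5633, 0.0315, 0.2229]
ee_rot: [[-0.997, 0.08, -0.001], [0.08, 0.997, -0.0], [0.001, -0.0, -1.0]]
wrist_force: [0.7, -0.5, -0.4]
gripper_width: 0.652
```

>>> drive_tool(
  series=[
    [0,0,-0.2,0],
    [0,0,-0.5,0],
    [0,0,-0.8,0],
    [0.2,0,-1,0],
    [0.5,0,-1,0],
    [0.8,0,-1,0],
    [0.8,0,-1,0],
  ],
)

```text
time_s: 22.8
tcp_pos: [0.4658, 0.0391, 0.344]
ee_rot: [[-0.997, 0.079, 0.001], [0.079, 0.997, 0.001], [-0.001, 0.001, -1.0]]
wrist_force: [0.6, 0.7, 0.1]
gripper_width: 0.686
```

Run:
```python
from h import *
s=snap('side','side9');t=snap('top','top9');x=telemetry.sense(); print(x['time_s'],x['tcp_pos'],x['wrist_force'])
a=np.array([-.498,.04,.866]);O=np.array([.5958,.0286,.1143])
tx=lambda p:((p[0]-290)*8,(p[1]-175)*8)
ty=lambda p:(400+(p[0]-285)*6.667,(p[1]-195)*6.667)
for n,k in (('collar under',.023),('collar top',.031),('handle top',.083),('conn top',.093)): print(n,tx(proj(s,O+k*a)),ty(proj(t,O+k*a)))
A=cv2.resize(s['color'][175:225,290:340],(400,400),interpolation=cv2.INTER_CUBIC)
B=cv2.resize(t['color'][195:255,285:345],(400,400),interpolation=cv2.INTER_CUBIC)
cv2.imwrite('pics/s9.png',np.hstack([A,B]))
```

```text
22.9 [0.46779984 0.03933555 0.34375254] [-0.0740946  0.2674903  0.0491093]
collar under (np.float64(266.7114539686454), np.float64(336.33363294736773)) (np.float64(618.4221404734997), np.float64(297.4009330375447))
collar top (np.float64(255.53370903486166), np.float64(320.8794978818066)) (np.float64(617.510356580347), np.float64(308.81668354113503))
handle top (np.float64(181.02453911027533), np.float64(217.86455323432256)) (np.float64(611.1947994501032), np.float64(387.8889560735371))
conn top (np.float64(166.3164507100114), np.float64(197.52943322215378)) (np.float64(609.8969918453347), np.float64(404.13781496319626))
```

View pics/s9.png

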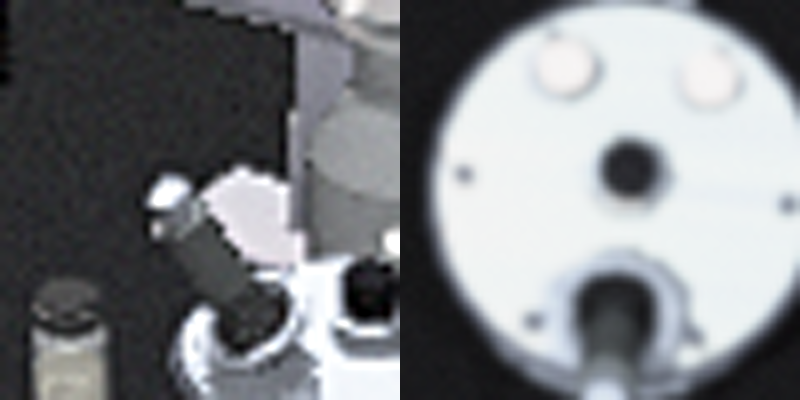

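>>> drive_tool(
  series=[
    [-0.3,0,0,0],
    [-0.6,0,0,0],
    [-0.642,0,0.1,0],
    [-0.642,0,0.3,0],
    [-0.642,0,0.45,0],
    [-0.642,0,0.52,0],
    [-0.642,0,0.52,0],
    [-0.642,0,0.52,0],
  ],
  fingers=0,
)

```text
time_s: 23.9
tcp_pos: [0.5448, 0.0332, 0.2817]
ee_rot: [[-0.997, 0.08, 0.001], [0.08, 0.997, 0.0], [-0.001, 0.0, -1.0]]
wrist_force: [-0.4, 0.5, 0.5]
gripper_width: 0.007
```

>>> drive_tool(
  series=[
    [-0.02,0,0.035,0],
    [-0.04,0,0.07,0],
    [-0.05,0,0.087,0],
    [-0.05,0,0.087,0],
  ],
)

```text
time_s: 24.4
tcp_pos: [0.5503, 0.0326, 0.2717]
ee_rot: [[-0.997, 0.08, -0.0], [0.08, 0.997, -0.0], [-0.0, -0.0, -1.0]]
wrist_force: [-3.9, 0.6, 5.5]
gripper_width: 0.004
```

>>> drive_tool(
  series=[
    [-0.006,0,0.011,0],
    [-0.012,0,0.021,0],
    [-0.012,0,0.021,0],
  ],
)

```text
time_s: 24.78
tcp_pos: [0.5509, 0.0324, 0.2713]
ee_rot: [[-0.997, 0.079, -0.0], [0.079, 0.997, -0.001], [0.0, -0.001, -1.0]]
wrist_force: [-9.5, 1.8, 16.1]
gripper_width: 0.011
```

Run:
```python
from h import *
a=np.array([-.498,.04,.866]);a/=np.linalg.norm(a);O=np.array([.5958,.0286,.1143])
def prof(f,r,ss,side=0):
    c=load(f); g=cv2.cvtColor(c['color'],6).astype(np.float32)
    n=np.array(c['eye'])-O; n-=n@a*a; n/=np.linalg.norm(n)
    m=np.cross(a,n)
    P=np.array([proj(c,O+s/1000*a+r/1000*n+side/1000*m) for s in ss],np.float32)
    return cv2.remap(g,P[:,0],P[:,1],1).ravel().astype(int)
ss=np.arange(18,112,2)
print('s',list(ss))
print('handle r9 side',list(prof('side9',9,ss)))
print('conn r6 side',list(prof('side9',6,ss)))
print('handle r9 top',list(prof('top9',9,ss)))
print('conn r6 top',list(prof('top9',6,ss)))
c=snap('side','side10')
for f in('side8','side9'):
  g=cv2.cvtColor(load(f)['color'],6); print(f); print(g[204:226,308:336])
```

```text
s [np.int64(18), np.int64(20), np.int64(22), np.int64(24), np.int64(26), np.int64(28), np.int64(30), np.int64(32), np.int64(34), np.int64(36), np.int64(38), np.int64(40), np.int64(42), np.int64(44), np.int64(46), np.int64(48), np.int64(50), np.int64(52), np.int64(54), np.int64(56), np.int64(58), np.int64(60), np.int64(62), np.int64(64), np.int64(66), np.int64(68), np.int64(70), np.int64(72), np.int64(74), np.int64(76), np.int64(78), np.int64(80), np.int64(82), np.int64(84), np.int64(86), np.int64(88), np.int64(90), np.int64(92), np.int64(94), np.int64(96), np.int64(98), np.int64(100), np.int64(102), np.int64(104), np.int64(106), np.int64(108), np.int64(110)]
handle r9 side [np.int64(115), np.int64(101), np.int64(80), np.int64(119), np.int64(199), np.int64(227), np.int64(172), np.int64(88), np.int64(54), np.int64(55), np.int64(56), np.int64(53), np.int64(54), np.int64(55), np.int64(59), np.int64(54), np.int64(49), np.int64(52), np.int64(67), np.int64(79), np.int64(77), np.int64(75), np.int64(74), np.int64(74), np.int64(75), np.int64(75), np.int64(77), np.int64(78), np.int64(77), np.in
[... 6787 characters left out ...]
 42  36  35  99  85 225 238 215 136 131 150 156 169 160 106  92  56 114
  116 123 135 152 248 252 253 254 255 255]
 [ 39  41  37  66  90 192 242 242 150 109  99 101 100 112  81 108 112 115
  116 115 138 240 254 249 247 248 249 248]
 [ 37  43  40  32  96  97 226 169 115 116 120 124 126 125 122 122 113 115
  113 121 146 141 244 249 247 246 246 245]
 [ 41  43  38  36  71  95 118 240 168 118 120 118 127 118 120 117 120 127
  115 147 146 142 247 250 245 245 247 246]
 [ 41  43  50  36  34  74  94 155 160 132 126 123 125 121 128 126 118 150
  154 174 175 158 241 248 245 245 246 245]
 [ 45  44  42  37  38  36  80 116  97 136 163 167 165 161 183 179 147 126
  134 254 255 252 248 245 246 246 244 245]]
```

>>> drive_tool(
  series=[
    [0,0,-0.3,0],
    [0,0,-0.5,0],
    [0,0,-0.5,0],
    [0,0,-0.5,0],
    [-0.09,0,-0.3,0],
    [-0.09,0,0,0],
    [-0.09,0,0.25,0],
    [-0.09,0,0.37,0],
    [-0.09,0,0.37,0],
  ],
  fingers=50,
)

```text
time_s: 25.95
tcp_pos: [0.5621, 0.0314, 0.2223]
ee_rot: [[-0.997, 0.08, -0.003], [0.08, 0.997, -0.001], [0.003, -0.001, -1.0]]
wrist_force: [-0.4, 0.5, 0.8]
gripper_width: 0.577
```

>>> drive_tool(
  series=[
    [0,0,0,0],
    [0,0,0,0],
    [0,0,0,0],
    [0,0,0,0],
    [0,0,0,0],
    [0,0,0,0],
  ],
  fingers=8,
)

```text
time_s: 26.7
tcp_pos: [0.5627, 0.032, 0.224]
ee_rot: [[-0.997, 0.08, 0.001], [0.08, 0.997, 0.001], [-0.001, 0.001, -1.0]]
wrist_force: [-0.5, 3.0, 1.5]
gripper_width: 0.196
```

>>> drive_tool(
  series=[
    [-0.006,0.008,0.01,0],
    [-0.006,0.008,0.01,0],
  ],
)

```text
time_s: 26.95
tcp_pos: [0.563, 0.0324, 0.2238]
ee_rot: [[-0.997, 0.08, -0.0], [0.08, 0.997, -0.001], [0.0, -0.001, -1.0]]
wrist_force: [-4.1, 1.2, 8.6]
gripper_width: 0.196
```

>>> drive_tool(
  series=[
    [0.014,0,0.008,0],
    [0.014,0,0.008,0],
  ],
)

```text
time_s: 27.2
tcp_pos: [0.5625, 0.0324, 0.2237]
ee_rot: [[-0.997, 0.079, 0.003], [0.079, 0.997, -0.001], [-0.003, -0.001, -1.0]]
wrist_force: [-1.9, 0.1, 8.7]
gripper_width: 0.202
```

>>> drive_tool(
  series=[
    [-0.028,0,-0.016,0],
    [-0.028,0,-0.016,0],
  ],
)

```text
time_s: 27.45
tcp_pos: [0.5635, 0.0323, 0.2239]
ee_rot: [[-0.997, 0.08, -0.004], [0.08, 0.997, -0.001], [0.004, -0.001, -1.0]]
wrist_force: [-6.6, 2.6, 7.9]
gripper_width: 0.196
```

>>> drive_tool(
  series=[
    [0.014,0.012,0.008,0],
    [0.014,0.012,0.008,0],
  ],
)

```text
time_s: 27.7
tcp_pos: [0.5631, 0.0328, 0.2237]
ee_rot: [[-0.997, 0.08, -0.001], [0.08, 0.997, -0.003], [0.001, -0.003, -1.0]]
wrist_force: [-2.6, -1.4, 6.7]
gripper_width: 0.2
```

>>> drive_tool(
  series=[
    [0,-0.024,0,0],
    [0,-0.024,0,0],
  ],
)

```text
time_s: 27.95
tcp_pos: [0.563, 0.032, 0.2238]
ee_rot: [[-0.997, 0.08, 0.001], [0.08, 0.997, 0.002], [-0.001, 0.002, -1.0]]
wrist_force: [-4.4, 5.1, 7.8]
gripper_width: 0.195
```

>>> drive_tool(
  series=[
    [0,0.012,0,0],
    [0,0.012,0,0],
  ],
)

```text
time_s: 28.2
tcp_pos: [0.5631, 0.0324, 0.2237]
ee_rot: [[-0.997, 0.079, -0.0], [0.079, 0.997, -0.001], [0.0, -0.001, -1.0]]
wrist_force: [-4.3, 1.4, 8.1]
gripper_width: 0.199
```

>>> drive_tool(
  series=[
    [0.006,0,-0.01,0],
    [0.006,0,-0.01,0],
    [0.006,0,-0.01,0],
    [0.006,0,-0.01,0],
    [0.006,0,-0.01,0],
  ],
  fingers=60,
)

```text
time_s: 28.82
tcp_pos: [0.5626, 0.0325, 0.2234]
ee_rot: [[-0.997, 0.08, -0.0], [0.08, 0.997, -0.0], [0.0, -0.0, -1.0]]
wrist_force: [-1.2, 0.5, 0.1]
gripper_width: 0.654
```

>>> drive_tool(
  series=[
    [0,0,-0.2,0],
    [0,0,-0.5,0],
    [0,0,-0.8,0],
    [0.2,0,-1,0],
    [0.5,0,-1,0],
    [0.8,0,-1,0],
    [0.8,0,-1,0],
  ],
)

```text
time_s: 29.7
tcp_pos: [0.4651, 0.0401, 0.3443]
ee_rot: [[-0.997, 0.079, 0.001], [0.079, 0.997, 0.001], [-0.001, 0.001, -1.0]]
wrist_force: [-0.8, -0.0, 0.3]
gripper_width: 0.691
```

Run:
```python
from h import *
s=snap('side','side11');t=snap('top','top11');x=telemetry.sense(); print(x['time_s'],x['tcp_pos'],x['wrist_force'])
# compare with side9 (first release) and earlier frames
o=load('side9'); 
d=cv2.absdiff(s['color'],o['color']).max(2)
print('neck diff',(d[190:226,300:336]>40).sum(), 'electrode/stand',(cv2.absdiff(s['color'],load('side1')['color']).max(2)[255:330,340:440]>60).sum())
print('dish diff vs side6',(cv2.absdiff(s['color'],load('side6')['color']).max(2)[225:255,212:255]>60).sum())
print('vial diff',(cv2.absdiff(s['color'],load('side1')['color']).max(2)[208:232,292:305]>60).sum(),'dropper',(cv2.absdiff(s['color'],load('side1')['color']).max(2)[244:292,404:426]>60).sum())
a=np.array([-.498,.04,.866]);O=np.array([.5958,.0286,.1143])
n=np.array(s['eye'])-O; n-=n@a*a; n/=np.linalg.norm(n); g=cv2.cvtColor(s['color'],6).astype(np.float32)
for r in(9,6):
    P=np.array([proj(s,O+k/1000*a+r/1000*n) for k in range(78,108,2)],np.float32); print(cv2.remap(g,P[:,0],P[:,1],1).ravel().astype(int).tolist())
```

```text
29.8 [0.46713519 0.04037947 0.34410881] [ 0.75944439  0.16077641 -0.48942054]
neck diff 9 electrode/stand 236
dish diff vs side6 0
vial diff 0 dropper 0
[77, 74, 69, 78, 99, 106, 116, 117, 109, 123, 182, 237, 252, 255, 232]
[73, 68, 83, 102, 108, 118, 115, 108, 131, 196, 240, 253, 255, 224, 134]
```

```bash
python3 -c "
from h import *
print(order.finish_job())"
```

```text
the job is handed in; nothing more can be done
None
```

The bung is out of the neck and standing in the dish, and the probe is in the neck. I handed the job in at about 30 s of the 61 s. The last depth estimate left one doubt, given below.

- **Bung:** I pulled the smaller bung along the neck's axis and stood it narrow end down in the dish nearest the base. Both cameras showed it upright on the dish floor, and the last comparison showed the dish area unchanged.
- **Probe:** I tilted it to about 30° in the grip against the edge of its stand hole. It then slid down the neck's axis to a firm stop, with no force until the end. It did not move when pushed along the axis (about 25 N in the grip, 16 N on its top) or when nudged sideways. After I let go, the picture of the neck was nearly the same as after the first release.
- **Other objects:** The vial and dropper showed no change. The stand area differed from the start, as expected with the probe gone. I did not check the electrode separately at the end, but nothing touched it.

**Depth check:** The last camera estimate put the collar at about 25–26 mm along the neck, and the arm's own stop position gave about 28 mm, against the expected 23 mm. I put the difference down to a few mm of error in where I placed the neck, because the bung also touched the dish floor about 4 mm from where I expected. The solid stop in every direction made me take it as fully home.

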